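# Bench drive test of a pipe crawler: mains on, reset, hold forward

## Task

Run the pipe crawler's bench drive test from its control unit, pressing with the closed fingers and leaving the unit where it stands. First switch the unit on by pressing the far half of the mains rocker until it snaps over, then press the round reset button right in and let it spring back out, and then press the square forward key (the far one of the two arrow keys) right in and keep it held down: the program finishes while still holding it. Do not press the reverse key or the emergency stop, do not pick up or shove the control unit, and leave the crawler and the other things on the bench as they are.

Things in the scene. Friction and masses are not known exactly. Their poses are not given: they have to be found in the camera images.
- console: Control unit: loose grey console, 2.4 kg, 240 mm deep (x) by 330 wide (y; 378 over the side handles), turned up to 0.35 rad. Origin: centre of its underside, on the bench; x points from the low front edge (50 mm high) to the rear (92), y to the left. Its flat panel rises 10 deg (0.1745 rad) to the rear. Rocker, reset and keys are on the left half; screen, dial, joystick (52 mm tall) on the right
- rocker (a joint): Mains rocker, rear left: light grey V-shaped paddle 48 mm long (up the slope), 32 wide, in a 62 x 46 mm black frame 6 mm high; pivots across its middle, 10 mm above the panel. rad: 0 = off (near half parallel to the panel, far half standing up 0.36), 0.36 = on (far half parallel, 10 mm above the panel). About 3 N on the far half starts it; past 0.18 it snaps over by itself and stays
- rocker_far (a point): Point on the upper face of the rocker's far half, on its middle line, 17 mm from the pivot (the half is 24 mm long): the place to press. It moves with the rocker, down about 6 mm from off to on. The axes turn with the paddle: y is the pivot axis (console's y)
- reset (a joint): Travel of the round reset button in m, along the panel's normal: 0 = out, 0.006 = right in; a spring returns it. 1.5 N starts it, 5 N holds it right in
- reset_top (a point): Centre of the flat top of the reset button: grey round cap, 30 mm in diameter, in a 40 mm steel bezel, 75 mm to the right of the rocker; when out, top 19 mm above the panel (bezel 7). z: outward normal of the panel (leans 10 deg to the console's front), y: console's y. Moves with the button
- forward (a joint): Travel of the forward key in m, along the panel's normal: 0 = out, 0.006 = right in; a spring returns it. 1.5 N starts it, 5 N holds it right in
- forward_top (a point): Centre of the flat top of the forward key: grey square cap 31 x 31 mm in a 42 mm black frame, dark arrow (look only) pointing to the rear; 65 mm in front of the rocker's pivot; when out, top 19 mm above the panel (frame 6). Axes as for reset_top. Moves with the key
- reverse (a joint): Travel of the reverse key in m: 0 = out, 0.006 = right in (1.5 to 5 N). Not to be pressed. Same key as forward, 62 mm nearer to the front edge, its arrow pointing to the front
- estop (a joint): Travel of the emergency stop mushroom in m: 0 = out, 0.006 = in (6 to 14 N). Not to be pressed. 40 mm red mushroom on a 60 mm yellow disc in the rear right corner, 35 mm above the panel
- crawler: Pipe crawler, 6 kg: steel body with four rubber wheels and a camera head, on a black cradle, left of the control unit; 370 mm long (x, camera to +x), 175 mm wide, 145 mm high. Origin: centre of the underside of the cradle. Leave alone
- spray_can: White spray can, 52 mm in diameter, 150 mm high, standing to the right of the unit. Origin: centre of its underside. Leave alone
- cap_cup: Black plastic cup, 60 mm in diameter, 50 mm high, to the right of the unit. Origin: centre of its underside. Leave alone
- glue_bottle: Blue bottle, 40 mm in diameter, 90 mm high, to the right of the unit. Origin: centre of its underside. Leave alone
- multimeter: Yellow hand multimeter lying on its back beyond the unit, 170 x 85 x 38 mm, its length (its x axis) roughly across the bench. Origin: centre of its underside. Leave alone

How it is judged:
By the outcome, as a careful person would: the job done as asked, in the order asked, and still so for the second after the job is handed in, while the arm keeps its last pose, push and grip.
It also fails if it takes over 35 s, if anything falls off the work surface, if the arm or the gripper's body presses on something with over 40 N, if the wrist force passes 120 N, or if a joint passes its speed limit or range.

## Robot

A 7-joint arm with a two-finger parallel gripper is mounted at the origin on the work surface. World frame = base frame: x ahead of the robot, y to its left, z up, the work surface at z = 0. Lengths are in mm, angles in rad, forces in N, time in s.
With the tool pointing down it reaches from about 400 to 875 mm from the base axis. Payload 4.4 kg.
Tool frame: the origin (TCP) lies at the very end of the fingers, on their centre line; the grasp point (between the pads) lies 19 mm behind it; z points along the fingers, y is the line along which they close (so a half turn about z gives the same grasp; the last joint's range is limited). The gripper opens to 85 mm and grips with 20 to 120 N. Pads are 22 mm wide; open, the fingers measure 114 mm over their backs; the gripper's body (76 mm by 85 mm) begins 54 mm behind the grasp point. The pads swing forward as they close: fully open they stand 13 mm farther back than shut.
Start: joints at [1.174, 0.628, 0.038, 1.517, -0.027, 0.996, -0.02], TCP at [211.148, -614.764, 231.313] pointing down, gripper open.
Joint ranges: [-3.06, 3.06], [-0.37, 2.12], [-1.25, 1.32], [0.18, 2.47], [-1.1, 4.24], [0.23, 1.98], [-2.94, 2.94]. Speed limits (rad/s): [2.57, 2.57, 3.14, 3.14, 3.14, 3.14, 3.14].

## Interface

Orientations are given as [roll, pitch, yaw] about the fixed x, y, z axes, in that order (R = Rz(yaw) Ry(pitch) Rx(roll)).
In Python, from cell import monitor, viewer, workorder gives the robot as it stands.
- The arm moves only by the tool arm_command, never from a script. Its argument "series" is one flat list of numbers, 5 for each row, row after row: the opening in per cent of the stroke, from 0 (shut) to 100 (fully open), then the shift along the tool's x, y, z in cm, then the turn about the tool's z in degrees. In form: [claw, x, y, z, roll, claw, x, y, z, roll, ...]. A call has exactly 5 rows; each row is the pose to reach, as a shift and turn from the pose commanded when the call began, along the tool's axes at that moment; what a row does not reach only later rows make up. A row lasts 1/12 s, in which the tool goes at most 41.7 mm and 7.16 degrees, less where a joint would pass 70% of its speed; a pose out of reach is approached as far as the arm can. A call with a gripper value outside its range is refused whole. The fingers move at their own pace and stop on an object; the grip force is fixed at half the most. Time passes only in rows, so rows that repeat a pose let the fingers close, or fill a call up. It gives the time, the measured TCP pose, the force, the opening and the grip force at its end, in the units of the state.
- monitor.read_state(): the state, without advancing time (a new reading comes with each control period).
- viewer.get_image(name): name is "side" or "top"; returns (picture, depth): 400x640x3 uint8, red, green, blue; 400x640 float32, mm along the optical axis (not along the pixel's ray), 0 where there is no reading.
- viewer.camera_model(name): a dict with "mtx" (3x3 intrinsics, pixels), "dist_coeffs" ([k1, k2, p1, p2, k3] as OpenCV has them; the pictures are not rectified), "R" (3x3) and "t" (3): a world point X has camera coordinates R X + t. Camera axes: x right, y down, z forward; pixel columns grow to the right and rows downward; lengths in mm; the calibration is good to about 2 mm. A picture is of the moment at which its call begins. camera_model takes no time and is no camera call.
- workorder.finish_job(): hands the job in; it is judged then, once.
The state is a dict: "clock": time; "qpos": joint angles; "qd": joint speeds; "tau": joint torques, N m; "eef_pos": TCP position; "tool_rot": TCP orientation; "force": force on the tool from outside, world axes, zero at the start; "torque": the same for the moment, N m; "width": finger opening in mm; "gripper_force": force on a finger pad.
Only numpy, scipy, OpenCV 4.12 (cv2) and the standard library are available. Lean on these libraries where they do the work, as an engineer would, in place of code of your own. Each camera call takes 0.05 s, during which the arm holds its last target. There are 200 camera calls.

## Working session

There is one attempt and no reset: what is moved stays moved. The work goes in short steps, Python scripts to look and compute and a tool call to move; the robot and the scene stay as the last step left them, time stands still between calls to the robot, and variables do not carry over. Pictures are saved under pics/ and viewed, at most 10 in all, crops included, and the job is handed in when it is done.

Besides the shell and the picture viewer there is one more tool, called after "Call:" as name(argument=value, ...) on one line, values as JSON. arm_command: Moves the arm, as the interface text tells. Its arguments: {"type":"object","properties":{"series":{"type":"array","items":{"type":"number"}}},"required":["series"]}

```bash
mkdir -p pics; python3 - <<'E'
from cell import monitor, viewer
import cv2,numpy as np
s=monitor.read_state(); print({k:np.round(v,3).tolist() for k,v in s.items()})
for n in("top","side"):
    im,d=viewer.get_image(n); cv2.imwrite(f"pics/{n}0.png",im[:,:,::-1]); np.savez(f"{n}0.npz",im=im,d=d)
    c=viewer.camera_model(n); print(n,{k:np.round(v,3).tolist() for k,v in c.items()})
E
```

```text
{'clock': 0.0, 'qpos': [1.174, 0.629, 0.038, 1.518, -0.027, 0.996, -0.02], 'qd': [0.001, 0.001, -0.0, -0.001, 0.001, -0.002, -0.001], 'tau': [-0.001, -56.339, 1.226, -19.345, 0.011, 0.011, -0.0], 'eef_pos': [210.92, -614.153, 230.388], 'tool_rot': [-3.14, 0.0, 0.331], 'force': [0.67, -0.543, -0.415], 'torque': [-0.025, -0.013, -0.006], 'gripper_force': 0.0, 'width': 84.896}
top {'mtx': [[367.527, 0.0, 314.974], [0.0, 367.527, 199.222], [0.0, 0.0, 1.0]], 'dist_coeffs': [0.008, 0.0, 0.0, 0.0, 0.0], 'R': [[-0.008, -1.0, 0.017], [-0.992, 0.006, -0.124], [0.124, -0.018, -0.992]], 't': [12.796, 577.033, 1247.534]}
side {'mtx': [[450.729, 0.0, 323.86], [0.0, 450.729, 191.362], [0.0, 0.0, 1.0]], 'dist_coeffs': [-0.128, 0.0, 0.0, 0.0, 0.0], 'R': [[0.913, 0.408, -0.013], [0.262, -0.611, -0.747], [-0.312, 0.678, -0.665]], 't': [-525.734, -83.008, 1805.156]}
```

View pics/top0.png

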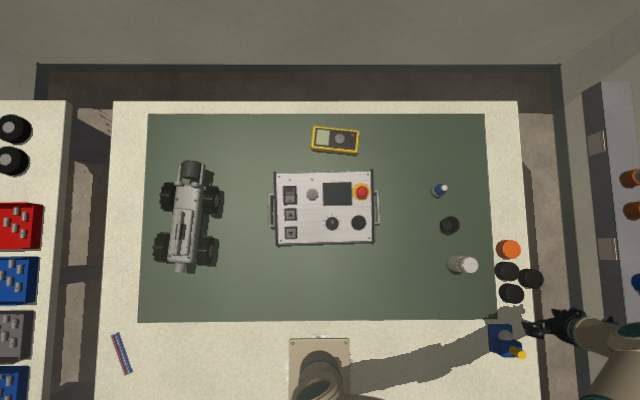

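View pics/side0.png

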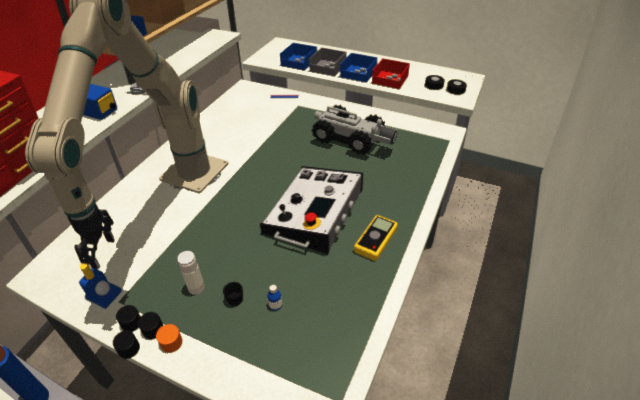

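Top view: the console spans about (275–375, 170–245), with the rocker at (290,195), reset at (312,195), forward at (291,214) and reverse at (291,232). The arm is parked at the lower right, and the side view agrees.

```bash
cat > h.py <<'E'
import cv2,numpy as np
from cell import viewer
def ray(n,uv):
    c=viewer.camera_model(n);K,D,R,t=[np.array(c[k],float) for k in("mtx","dist_coeffs","R","t")]
    p=cv2.undistortPoints(np.array(uv,float).reshape(-1,1,2),K,D).reshape(-1,2)
    return -R.T@t, np.c_[p,np.ones(len(p))]@R
def atz(n,uv,z):
    o,d=ray(n,uv); return o+d*((np.asarray(z)-o[2])/d[:,2])[:,None]
def proj(n,X):
    c=viewer.camera_model(n);K,D,R,t=[np.array(c[k],float) for k in("mtx","dist_coeffs","R","t")]
    return cv2.projectPoints(np.array(X,float).reshape(-1,1,3),cv2.Rodrigues(R)[0],t,K,D)[0].reshape(-1,2)
E
python3 - <<'E'
from h import *
a=np.load("top0.npz");im=a["im"];d=a["d"]
x0,y0,x1,y1=262,160,388,254
cr=im[y0:y1,x0:x1];cv2.imwrite("pics/crop_t.png",cv2.resize(cr,None,fx=6,fy=6,interpolation=cv2.INTER_CUBIC)[:,:,::-1])
hsv=cv2.cvtColor(cr,cv2.COLOR_RGB2HSV)
m=((hsv[...,2]>130)&(hsv[...,1]<60)).astype(np.uint8)
m=cv2.morphologyEx(m,cv2.MORPH_OPEN,np.ones((3,3)))
cs,h=cv2.findContours(m,cv2.RETR_CCOMP,cv2.CHAIN_APPROX_NONE)
i=max(range(len(cs)),key=lambda k:cv2.contourArea(cs[k]))
b=cv2.boxPoints(cv2.minAreaRect(cs[i]))+[x0,y0];print("box",b.round(1).tolist())
for k,c in enumerate(cs):
    if h[0][k][3]==i and cv2.contourArea(c)>20:
        r=cv2.minAreaRect(c);print("hole",np.round(np.add(r[0],[x0,y0]),1),np.round(r[1],1),round(r[2],1))
b2=np.load("side0.npz")["im"][155:260,250:375]
cv2.imwrite("pics/crop_s.png",cv2.resize(b2,None,fx=5,fy=5,interpolation=cv2.INTER_CUBIC)[:,:,::-1])
# depth plane fit on panel
v,u=np.where(m>0);u=u+x0;v=v+y0;o,r=ray("top",np.c_[u,v]);P=o+r*d[v,u][:,None]
A=np.c_[P[:,:2],np.ones(len(P))];ok=d[v,u]>0
for _ in range(4):
    s=np.linalg.lstsq(A[ok],P[ok,2],rcond=None)[0];e=P[:,2]-A@s;ok=abs(e)<6
print("plane",s,"yaw",np.arctan2(s[1],s[0]),"slope",np.hypot(*s[:2]),ok.sum())
E
```

```text
box [[275.5, 171.7], [370.0, 168.9], [372.1, 240.3], [277.6, 243.2]]
hole [290.5 232.5] [13. 13.] 90.0
hole [331.5 223.5] [14.1 14.1] 45.0
hole [358.3 222.3] [16.3 15.6] 45.0
hole [290. 214.] [14. 14.] 0.0
hole [312.3 195.3] [10.6 11.3] 45.0
hole [289.5 195.5] [21. 15.] 90.0
plane [ 1.74727041e-01  3.70565010e-03 -2.40633431e+01] yaw 0.021205044369213968 slope 0.17476633187672067 4535
```

View pics/crop_t.png

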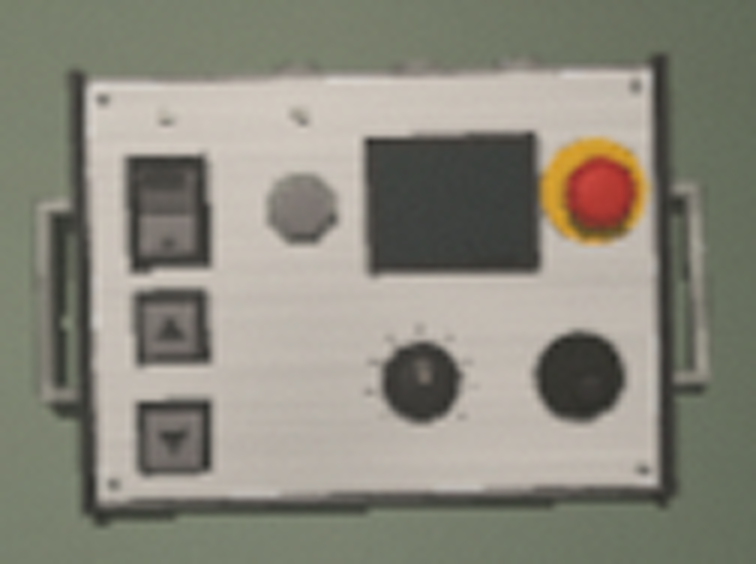

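View pics/crop_s.png

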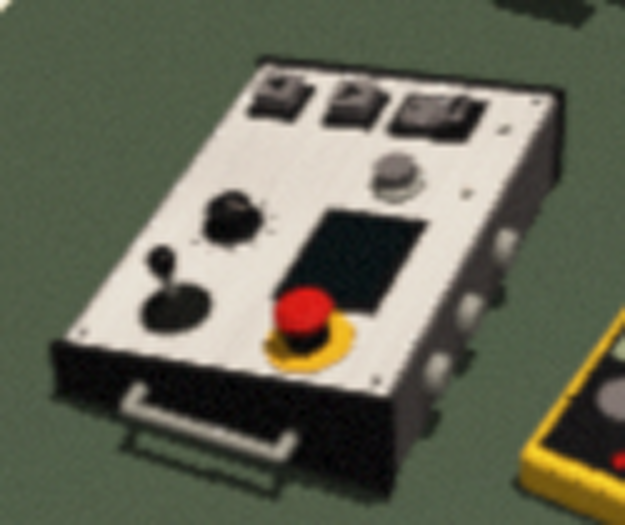

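The crops show, in full-image pixels: rocker frame centre ≈(289.6,194.9), reset cap ≈(312,194.3), forward cap ≈(290.6,214.1), e-stop at far right rear. The console is turned only slightly.

```bash
python3 - <<'E'
from h import *
s=np.array([0.174727,0.0037057,-24.0633])
def onp(n,uv,h):
    o,d=ray(n,uv); k=s[2]+np.asarray(h)/np.cos(.1745)
    return o+d*((s[0]*o[0]+s[1]*o[1]+k-o[2])/(d[:,2]-d[:,:2]@s[:2]))[:,None]
b=onp("top",[[275.5,171.7],[370,168.9],[372.1,240.3],[277.6,243.2]],0)
print(b.round(1),"yaw",np.arctan2(b[0]-b[1],0*b[0])[:0], np.arctan2(-(b[0]-b[1])[0],(b[0]-b[1])[1]),np.arctan2(*(b[0]-b[3])[[1,0]]))
P=onp("top",[[289.6,194.9],[312,194.3],[290.6,214.1],[290.5,232.5]],[6,19,19,19]);print("top",P.round(1))
# side: crop px /5
q=lambda x,y:(250+(x+.5)/5-.5,155+(y+.5)/5-.5)
S=onp("side",[q(397,165),q(359,95),q(283,90)],19);print("side reset,fwd,rev",S.round(1))
print("reset-rocker",P[1]-P[0],"fwd-rocker",P[2]-P[0])
E
```

```text
[[ 664.   141.8   92.5]
 [ 672.1 -176.8   92.7]
 [ 432.9 -184.6   50.9]
 [ 425.6  137.1   50.8]] yaw [] 0.02548926375831556 0.019565155803000722
top [[586.1  94.8  84.8]
 [585.9  19.7  97.7]
 [521.3  91.3  86.7]
 [460.6  92.2  76. ]]
side reset,fwd,rev [[588.7  18.3  98.2]
 [527.4  89.2  87.7]
 [468.   83.9  77.3]]
reset-rocker [ -0.16570734 -75.10399631  12.8932029 ] fwd-rocker [-64.82122576  -3.46737349   1.86160197]
```

Positions: rocker press point ≈(600,94,97), reset ≈(586,19,98), forward ≈(522,91,87), yaw ≈0.022. Moving over at z≈230 with the fingers shut.

Call:
arm_command(series=[0, 2.95, -2.68, 0, 3.54, 0, 5.9, -5.36, 0, 7.08, 0, 8.85, -8.04, 0, 10.6, 0, 11.8, -10.7, 0, 14.2, 0, 14.75, -13.4, 0, 17.7])

```text
clock: 0.52
eef_pos: [307.5, -438.2, 231.0]
tool_rot: [-3.141, 0.0, 0.018]
force: [2.1, -0.1, 1.2]
width: 25.3
gripper_force: 0.0
```

Call:
arm_command(series=[0, 2.0, -3.5, 0, 0, 0, 4, -7, 0, 0, 0, 6, -10.5, 0, 0, 0, 8, -14, 0, 0, 0, 10, -17.5, 0, 0])

```text
clock: 0.93
eef_pos: [403.6, -261.0, 231.2]
tool_rot: [-3.141, 0.0, 0.022]
force: [0.9, 0.3, -1.0]
width: 0.1
gripper_force: 0.0
```

Call:
arm_command(series=[0, 2.0, -3.5, 0, 0, 0, 4, -7, 0, 0, 0, 6, -10.5, 0, 0, 0, 8, -14, 0, 0, 0, 10, -17.5, 0, 0])

```text
clock: 1.35
eef_pos: [499.8, -83.9, 231.2]
tool_rot: [-3.142, 0.0, 0.022]
force: [-0.1, -0.5, 0.6]
width: 0.2
gripper_force: 0.0
```

Call:
arm_command(series=[0, 2.0, -3.5, 0.8, 0, 0, 4, -7, 1.6, 0, 0, 6, -10.5, 3, 0, 0, 8, -14, 5, 0, 0, 10, -17.5, 7, 0])

```text
clock: 1.77
eef_pos: [593.0, 87.3, 164.0]
tool_rot: [-3.141, -0.001, 0.022]
force: [0.0, -0.8, -0.8]
width: -0.2
gripper_force: 0.0
```

Call:
arm_command(series=[0, 0.2, 0, 1.5, 0, 0, 0.3, 0, 3, 0, 0, 0.3, 0, 4.5, 0, 0, 0.3, 0, 4.5, 0, 0, 0.3, 0, 4.5, 0])

```text
clock: 2.18
eef_pos: [594.5, 85.2, 118.9]
tool_rot: [3.141, 0.002, 0.022]
force: [0.5, 0.7, 0.9]
width: 0.1
gripper_force: 0.0
```

```bash
python3 - <<'E'
from h import *
from cell import monitor
out=[]
for n in("top","side"):
    im,_=viewer.get_image(n);p=proj(n,[[600,94,97]])[0].astype(int);print(n,p)
    c=im[p[1]-45:p[1]+45,p[0]-55:p[0]+55];out.append(cv2.resize(c,None,fx=3.6,fy=3.6,interpolation=cv2.INTER_CUBIC))
cv2.imwrite("pics/ab1.png",np.hstack(out)[:,:,::-1])
s=monitor.read_state();print(s["eef_pos"],s["force"])
E
```

```text
top [289 190]
side [340 175]
[595.82211965  85.19920754 120.48721189] [ 0.40940988 -0.13036884 -0.02318797]
```

View pics/ab1.png

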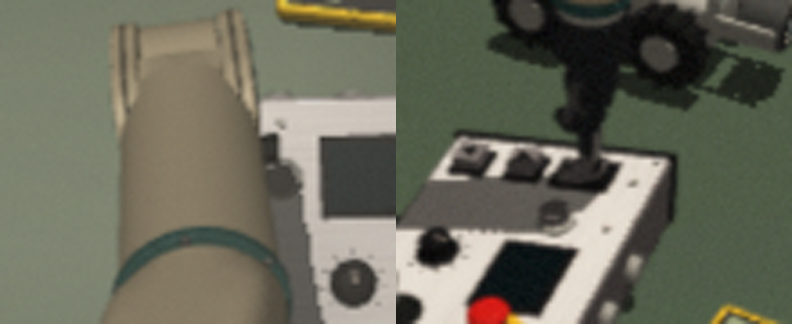

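The side view shows the tip just above the rocker, and the top view is blocked by the forearm. I'll correct the offset (x +4.5, y +8.5) and lower to about 105.

Call:
arm_command(series=[0, 0.45, -0.85, 0.5, 0, 0, 0.45, -0.85, 1.0, 0, 0, 0.45, -0.85, 1.4, 0, 0, 0.45, -0.85, 1.4, 0, 0, 0.45, -0.85, 1.4, 0])

```text
clock: 2.7
eef_pos: [599.3, 93.8, 105.4]
tool_rot: [3.141, 0.001, 0.022]
force: [0.1, -0.8, -0.1]
width: 0.3
gripper_force: 0.0
```

Call:
arm_command(series=[0, 0, 0, 0.15, 0, 0, 0, 0, 0.3, 0, 0, 0, 0, 0.45, 0, 0, 0, 0, 0.6, 0, 0, 0, 0, 0.6, 0])

```text
clock: 3.12
eef_pos: [600.3, 93.9, 99.9]
tool_rot: [-3.142, -0.001, 0.022]
force: [0.9, 0.1, 2.4]
width: 0.1
gripper_force: 1.0
```

Contact is starting at about z=100, as predicted. I'll press on to about 92.

Call:
arm_command(series=[0, 0, 0, 0.1, 0, 0, 0, 0, 0.2, 0, 0, 0, 0, 0.3, 0, 0, 0, 0, 0.4, 0, 0, 0, 0, 0.4, 0])

```text
clock: 3.53
eef_pos: [598.7, 94.0, 95.1]
tool_rot: [3.141, 0.002, 0.022]
force: [0.7, -0.3, -0.4]
width: 0.6
gripper_force: 0.0
```

Call:
arm_command(series=[0, 0, 0, 0.1, 0, 0, 0, 0, 0.2, 0, 0, 0, 0, 0.3, 0, 0, 0, 0, 0.3, 0, 0, 0, 0, 0.3, 0])

```text
clock: 3.95
eef_pos: [599.4, 93.9, 92.9]
tool_rot: [-3.142, 0.0, 0.022]
force: [-0.9, 1.0, 2.5]
width: -0.0
gripper_force: 1.3
```

Call:
arm_command(series=[0, 0, 0, 0.1, 0, 0, 0, 0, 0.15, 0, 0, 0, 0, 0.15, 0, 0, 0, 0, 0.15, 0, 0, 0, 0, 0.15, 0])

```text
clock: 4.37
eef_pos: [599.6, 94.0, 92.5]
tool_rot: [-3.141, -0.0, 0.022]
force: [-3.0, 0.0, 11.5]
width: 0.1
gripper_force: 5.7
```

Call:
arm_command(series=[0, 0, 0, -0.8, 0, 0, 0, 0, -1.6, 0, 0, 0, 0, -2.4, 0, 0, -0.5, 3.0, -2.4, 0, 0, -1.4, 6, -2.4, 0])

```text
clock: 4.78
eef_pos: [588.7, 35.7, 116.4]
tool_rot: [-3.14, -0.004, 0.027]
force: [0.3, -0.5, -0.1]
width: -0.2
gripper_force: 0.0
```

Call:
arm_command(series=[0, -0.2, 1.0, 0, 0, 0, -0.2, 1.5, 0, 0, 0, -0.2, 1.5, 0.2, 0, 0, -0.2, 1.5, 0.2, 0, 0, -0.2, 1.5, 0.2, 0])

```text
clock: 5.2
eef_pos: [585.6, 20.7, 113.1]
tool_rot: [-3.14, -0.0, 0.024]
force: [-1.5, 0.5, -0.2]
width: 0.1
gripper_force: 0.0
```

```bash
python3 - <<'E'
from h import *
from cell import monitor
out=[]
for n in("top","side"):
    im,_=viewer.get_image(n);p=proj(n,[[570,60,90]])[0].astype(int)
    c=im[p[1]-45:p[1]+45,p[0]-55:p[0]+55];out.append(cv2.resize(c,None,fx=3.6,fy=3.6,interpolation=cv2.INTER_CUBIC))
cv2.imwrite("pics/ab2.png",np.hstack(out)[:,:,::-1])
s=monitor.read_state();print(s["eef_pos"],s["force"])
E
```

```text
[585.49441834  20.45469651 113.11623495] [ 0.80741424 -0.34541063 -0.6282251 ]
```

View pics/ab2.png

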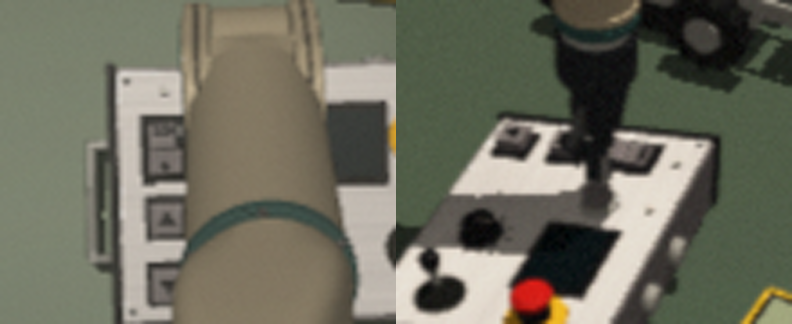

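The far half of the rocker now lies flat, and the force trace showed the snap and then a hard stop. The tip is over the reset button, so I'll press it next.

Call:
arm_command(series=[0, -0.1, 0.1, 0.4, 0, 0, -0.1, 0.1, 0.8, 0, 0, -0.1, 0.1, 1.2, 0, 0, -0.1, 0.1, 1.4, 0, 0, -0.1, 0.1, 1.4, 0])

```text
clock: 5.72
eef_pos: [584.0, 17.8, 98.6]
tool_rot: [-3.141, 0.001, 0.022]
force: [-0.6, 0.3, 1.5]
width: -0.1
gripper_force: 0.8
```

Call:
arm_command(series=[0, 0, 0, 0.15, 0, 0, 0, 0, 0.3, 0, 0, 0, 0, 0.4, 0, 0, 0, 0, 0.5, 0, 0, 0, 0, 0.5, 0])

```text
clock: 6.13
eef_pos: [584.6, 17.8, 94.4]
tool_rot: [-3.141, -0.001, 0.022]
force: [-0.1, 0.4, 3.6]
width: 0.0
gripper_force: 2.0
```

Call:
arm_command(series=[0, 0, 0, 0.1, 0, 0, 0, 0, 0.2, 0, 0, 0, 0, 0.25, 0, 0, 0, 0, 0.25, 0, 0, 0, 0, 0.25, 0])

```text
clock: 6.55
eef_pos: [585.0, 17.8, 92.7]
tool_rot: [-3.141, -0.002, 0.022]
force: [-1.4, 1.4, 8.8]
width: 0.0
gripper_force: 4.9
```

Call:
arm_command(series=[0, 0, 0, 0.05, 0, 0, 0, 0, 0.1, 0, 0, 0, 0, 0.1, 0, 0, 0, 0, 0.1, 0, 0, 0, 0, 0.1, 0])

```text
clock: 6.97
eef_pos: [585.1, 17.7, 92.5]
tool_rot: [-3.141, -0.002, 0.022]
force: [-3.6, 1.5, 16.2]
width: -0.1
gripper_force: 7.9
```

Call:
arm_command(series=[0, 0, 0, -0.8, 0, 0, 0, 0, -1.6, 0, 0, 0, 0, -2.4, 0, 0, -2, -2.4, -2.4, 0, 0, -4, -4.8, -2.4, 0])

```text
clock: 7.38
eef_pos: [544.3, 63.0, 115.3]
tool_rot: [3.141, -0.003, 0.017]
force: [0.0, 0.8, -0.4]
width: 0.0
gripper_force: 0.0
```

Call:
arm_command(series=[0, -1.5, -1.8, 0, 0, 0, -2.1, -2.5, 0.5, 0, 0, -2.1, -2.5, 1.0, 0, 0, -2.1, -2.5, 1.5, 0, 0, -2.1, -2.5, 1.5, 0])

```text
clock: 7.8
eef_pos: [522.3, 87.5, 98.7]
tool_rot: [3.14, 0.0, 0.02]
force: [0.8, -0.4, 0.3]
width: -0.5
gripper_force: 0.0
```

```bash
python3 - <<'E'
from h import *
from cell import monitor
out=[]
for n in("top","side"):
    im,_=viewer.get_image(n);p=proj(n,[[560,60,90]])[0].astype(int)
    c=im[p[1]-45:p[1]+45,p[0]-55:p[0]+55];out.append(cv2.resize(c,None,fx=3.6,fy=3.6,interpolation=cv2.INTER_CUBIC))
cv2.imwrite("pics/ab3.png",np.hstack(out)[:,:,::-1])
s=monitor.read_state();print(s["eef_pos"],s["force"])
E
```

```text
[522.57019292  87.54613697  99.28603042] [ 0.59264015 -0.31463099  0.00413236]
```

View pics/ab3.png

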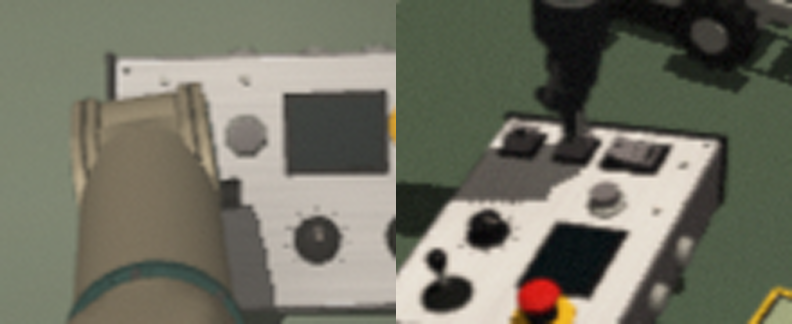

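Reset bottomed at 16 N and has sprung out, the rocker is over, and the tip is above the forward key. Shifting y +3.5 and pressing.

Call:
arm_command(series=[0, -0.2, -0.35, 0.3, 0, 0, -0.2, -0.35, 0.6, 0, 0, -0.2, -0.35, 0.9, 0, 0, -0.2, -0.35, 1.1, 0, 0, -0.2, -0.35, 1.1, 0])

```text
clock: 8.32
eef_pos: [519.4, 92.5, 88.2]
tool_rot: [3.141, 0.001, 0.022]
force: [0.3, 0.3, 0.4]
width: 0.1
gripper_force: 0.0
```

Call:
arm_command(series=[0, 0, 0, 0.15, 0, 0, 0, 0, 0.3, 0, 0, 0, 0, 0.4, 0, 0, 0, 0, 0.5, 0, 0, 0, 0, 0.5, 0])

```text
clock: 8.73
eef_pos: [520.2, 92.6, 83.9]
tool_rot: [-3.142, -0.001, 0.022]
force: [-0.1, -0.0, 4.2]
width: -0.0
gripper_force: 1.8
```

Call:
arm_command(series=[0, 0, 0, 0.1, 0, 0, 0, 0, 0.2, 0, 0, 0, 0, 0.3, 0, 0, 0, 0, 0.3, 0, 0, 0, 0, 0.3, 0])

```text
clock: 9.15
eef_pos: [520.6, 92.6, 81.6]
tool_rot: [-3.141, -0.002, 0.022]
force: [0.1, -1.9, 9.7]
width: -0.2
gripper_force: 5.1
```

Call:
arm_command(series=[0, 0, 0, 0.05, 0, 0, 0, 0, 0.05, 0, 0, 0, 0, 0.05, 0, 0, 0, 0, 0.05, 0, 0, 0, 0, 0.05, 0])

```text
clock: 9.57
eef_pos: [520.7, 92.6, 81.5]
tool_rot: [-3.141, -0.003, 0.022]
force: [-1.1, -1.4, 12.9]
width: -0.3
gripper_force: 6.8
```

```bash
python3 - <<'E'
from h import *
from cell import monitor
im,_=viewer.get_image("side");c=im[130:270,240:420];cv2.imwrite("pics/end.png",cv2.resize(c,None,fx=4,fy=4,interpolation=cv2.INTER_CUBIC)[:,:,::-1])
s=monitor.read_state();print(s["eef_pos"],s["force"],s["clock"])
E
```

```text
[520.72512744  92.62795807  81.50438087] [-1.22646065 -1.0192059  13.20881553] 9.6167
```

View pics/end.png

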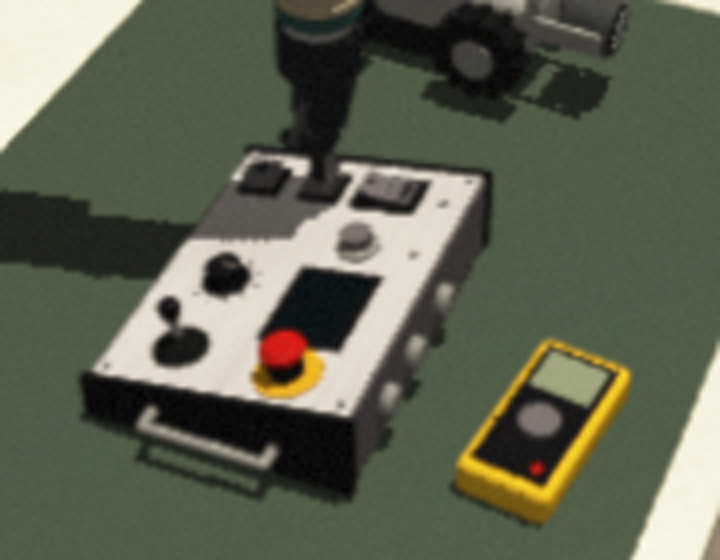

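The finger holds the forward key (crop ≈(322,185)) down, the rocker is on, reset is out, and the unit is in place.

```bash
python3 -c "
from cell import workorder
print(workorder.finish_job())"
```

```text
the job is handed in; nothing more can be done
None
```

The job is handed in at about 9.6 s: the mains rocker snapped on, reset was pressed right in and sprang back, and the forward key is held fully down at about 13 N; the last picture showed the unit still in place.

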